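# Find the rocking tub lid and press it home

### The job

One of the four tub lids in the tray was never pushed fully on, and it rocks when its edge is pressed. With the fingertips, press gently near the edge of one lid after another until you find the one that tips, then press that lid down in its middle until it is fully home and level. Do not force the lids that are already firm, do not lift or pull up anything, and leave the ball on its stand, the beaker and the spoon where they are.

Things in the scene. Friction and masses are not known exactly. Their poses are not given: they have to be found in the camera images.
- tray: grey plastic tray, 250 x 250 mm, walls 5 mm thick and 18 mm high, floor 5 mm, fixed to the desk; origin under its centre, axes along its sides. The four tubs stand in it, one in each quarter, their middles about 55 mm from the tray's two centre lines
- tub_a: white round tub, 68 mm across at the top, fixed in the tray; origin under its centre, on the tray's floor, 5 mm above the desk; z up. The tubs differ by a few mm in height and are in any order
- tub_b: white round tub, 68 mm across at the top, fixed in the tray; origin under its centre, on the tray's floor, 5 mm above the desk; z up. The tubs differ by a few mm in height and are in any order
- tub_c: white round tub, 68 mm across at the top, fixed in the tray; origin under its centre, on the tray's floor, 5 mm above the desk; z up. The tubs differ by a few mm in height and are in any order
- tub_d: white round tub, 68 mm across at the top, fixed in the tray; origin under its centre, on the tray's floor, 5 mm above the desk; z up. The tubs differ by a few mm in height and are in any order
- lid_a: plain white round push-on lid of tub_a, 76 mm across, 14 mm deep skirt, flat top; origin at the middle of its top face, z its normal. At the start level and 60 mm above tub_a's origin, firm or loose. Like the other three; exactly one of the four, any of them, is loose, and looks and height do not tell which
- lid_b: plain white round push-on lid of tub_b, 76 mm across, 14 mm deep skirt, flat top; origin at the middle of its top face, z its normal. At the start level and 62 mm above tub_b's origin, firm or loose. Firm lids give under 1 mm wherever pressed
- lid_c: plain white round push-on lid of tub_c, 76 mm across, 14 mm deep skirt, flat top; origin at the middle of its top face, z its normal. At the start level and 64 mm above tub_c's origin, firm or loose. The loose lid, pressed 20 to 30 mm from its middle on any side, tips up to 0.15 rad under 3 to 6 N (that side sinks 2.5 to 4 mm) and springs back level when let go
- lid_d: plain white round push-on lid of tub_d, 76 mm across, 14 mm deep skirt, flat top; origin at the middle of its top face, z its normal. At the start level and 66 mm above tub_d's origin, firm or loose. The loose lid, pressed at its middle, moves at about 11 N, slides straight down 5 mm to a hard stop, stays there and rocks no more
- ball: black ball of 72 mm on a brass-coloured round stand of 72 mm, one loose piece, 102 mm tall; origin under its centre. Leave alone
- beaker: clear glass beaker, 72 mm across and 90 mm tall, loose; origin under its centre. Leave alone
- spoon: white plastic spoon 170 mm long, lying loose along its x; origin at its underside. Leave alone
Not all that is in view belongs to the job. What is shaped like the tub_d but orange or purple is not meant.

How it is judged:
By the outcome, as a careful person would: the job done as asked, in the order asked, and still so for the second after the job is handed in, with the robot touching nothing.
It also fails if it takes over 45 s, if anything falls off the work surface, if the arm or the gripper's body presses on something with over 40 N, if the wrist force passes 120 N, or if a joint passes its speed limit or range.

### The arm

A 6-joint arm with a two-finger parallel gripper is mounted at the origin on the work surface. World frame = base frame: x ahead of the robot, y to its left, z up, the work surface at z = 0. Lengths are in mm, angles in rad, forces in N, time in s.
With the tool pointing down it reaches from about 275 to 850 mm from the base axis. Payload 19 kg.
Tool frame: the origin (TCP) lies between the finger pads; the fingertips stand 14 mm ahead of it and the grasp point (between the pads) lies 5 mm behind it; x points along the fingers, y is the direction in which the jaws open and shut, and the axes are right-handed (so a half turn about x gives the same grasp; the last joint's range is limited). The gripper opens to 85 mm and grips with 20 to 120 N. Pads are 22 mm wide; open, the fingers measure 114 mm over their backs; the gripper's body (76 mm by 85 mm) begins 54 mm behind the grasp point. The pads swing forward as they close: fully open they stand 13 mm farther back than shut.
Start: joints at [-1.321, 0.15, 1.437, -0, 1.554, -0.134], TCP at [215.279, -533.148, 245.267] pointing down, gripper open.
Joint ranges: [-2.8, 2.8], [-0.68, 2.1], [0.12, 2.68], [-1.39, 4.53], [0.16, 2.79], [-2.81, 2.81]. Speed limits (rad/s): [1.89, 1.89, 2.22, 3.01, 3.01, 3.01].

### API

Orientations are given as a rotation vector (axis times angle).
In Python, from plant import arm, optics gives the robot as it stands. The module is installed in compiled form; this text tells all that it offers.
- The arm moves only by the tool move_arm, never from a script. Its argument "motion" is a list of rows, each a list of 7 numbers: the shift along the tool's x, y, z in mm, then the turn, a rotation vector about the tool's x, y, z in rad, then the gripper's target within -1 to 1 (fully open at 1, half-way at 0, shut at -1). In form: [[dx, dy, dz, rx, ry, rz, jaw], ...]. A call has 1 to 20 rows; each row is the pose to reach, as a shift and turn from the pose commanded when the call began, along the tool's axes at that moment; what a row does not reach only later rows make up. A row lasts 1/12 s, in which the tool goes at most 41.7 mm and 7.16 degrees, less where a joint would pass 70% of its speed; a pose out of reach is approached as far as the arm can. A call with a gripper value outside its range is refused whole. The fingers move at their own pace and stop on an object; "grip_force" is the grip in N (left out, the last holds). Time passes only in rows, so rows that repeat a pose let the fingers close. It gives the time, the measured TCP pose, the force and the opening at its end, in the units of the state.
- arm.get_state(): the state, without advancing time (a new reading comes with each control period).
- optics.grab_frame(name): name is "scene" or "side" or "wrist"; returns a dict with "frame" (420x560x3 uint8, red, green, blue), "range_z" (420x560 float32, mm along the optical axis (not along the pixel's ray), 0 where there is no reading), "vfov" (degrees; the focal length in pixels is half the picture's height over the tangent of half this angle, whatever the lens; pixels are square), "cx", "cy" (the principal point, pixels), "R" (3x3) and "t" (3): a world point X has camera coordinates R X + t. Camera axes: x right, y down, z forward; pixel columns grow to the right and rows downward; lengths in mm; the calibration is good to about 2 mm. A picture is of the moment at which its call begins.
- arm.job_done(): hands the job in, once; it reports no verdict.
The state is a dict: "t": time; "qpos": joint angles; "joint_vel": joint speeds; "joint_torque": joint torques, N m; "ee_pos": TCP position; "eef_rot": TCP orientation; "wrist_force": force on the tool from outside, world axes, zero at the start; "moment": the same for the moment, N m; "grip_width": finger opening in mm.
Only numpy, scipy, OpenCV 4.12 (cv2) and the standard library are available. Lean on these libraries where they do the work, as an engineer would, in place of code of your own. Each camera call takes 0.05 s, during which the arm holds its last target. There are 200 camera calls.

## Working session

There is one attempt and no reset: what is moved stays moved. The work goes in short steps, Python scripts to look and compute and a tool call to move; the robot and the scene stay as the last step left them, time stands still between calls to the robot, and variables do not carry over. Pictures are saved under pics/ and viewed, about 8 in all and at most 12, crops included, and the job is handed in when it is done.

Besides the shell and the picture viewer there is one more tool, called after "Request:" by a JSON object that holds its "api" and its "payload", one argument or row to a line. move_arm: Moves the arm, as the interface text tells. Its arguments: {"type":"object","properties":{"motion":{"type":"array"},"grip_force":{"type":"number"}},"required":["motion"]}

```bash
mkdir -p pics; cat > h.py <<'E'
import numpy as np, cv2
from plant import arm, optics
def grab(n):
    f=optics.grab_frame(n); cv2.imwrite(f'pics/{n}_{arm.get_state()["t"]:.2f}.png',f['frame'][...,::-1]); np.savez(f'{n}.npz',**f); return f
def world(f,u,v,z=None):
    h=f['frame'].shape[0]; F=h/2/np.tan(np.radians(float(f['vfov']))/2)
    d=z if z is not None else f['range_z'][int(v),int(u)]
    return f['R'].T@(np.array([(u-f['cx'])/F*d,(v-f['cy'])/F*d,d])-f['t'])
E
python3 - <<'E'
from h import *
print(arm.get_state())
a=grab('scene');b=grab('side')
cv2.imwrite('pics/both.png',cv2.resize(np.hstack([a['frame'],b['frame']])[...,::-1],(800,300),interpolation=cv2.INTER_AREA))
cv2.imwrite('pics/s1.png',a['frame'][...,::-1])
for f in(a,b):print(f['R'],f['t'],f['vfov'],f['cx'],f['cy'], -f['R'].T@f['t'])
E
```

```text
{'t': 0.0, 'qpos': array([-1.32102560e+00,  1.50987972e-01,  1.43805381e+00, -2.32012199e-06,
        1.55380606e+00, -1.34000475e-01]), 'joint_vel': array([ 6.92656816e-05, -6.58961141e-05, -4.59799204e-05, -5.03424991e-04,
       -3.85049870e-04,  1.24505678e-03]), 'joint_torque': array([-7.48989132e-04, -7.13049316e+01, -5.70867562e+01, -3.41410796e-04,
        8.69850162e-03, -5.87725708e-05]), 'ee_pos': array([ 215.21197038, -532.94565283,  244.66299496]), 'eef_rot': array([ 2.01168632,  0.39212099, -2.01183988]), 'wrist_force': array([ 0.20914917, -0.42373091,  0.03025276]), 'moment': array([ 0.00192656,  0.02754444, -0.05613455]), 'grip_width': 85.25576592845803}
[[-0.83846017  0.54495422  0.00307394]
 [ 0.31152146  0.4839162  -0.81778939]
 [-0.44714531 -0.68472623 -0.57550939]] [ 430.08851402 -128.04271769 1446.05431194] 44.61237159547367 273.35910204527994 210.21566350133963 [1047.09654864  817.73471369  726.18378966]
[[ 0.98459617 -0.17430758 -0.01368371]
 [-0.13759459 -0.72416961 -0.67575595]
 [ 0.10788006  0.66722953 -0.73699841]] [-553.2067172   152.48680428  905.19566191] 50.523112140981276 274.16256820997324 202.8475694113434 [ 468.01401363 -589.97509009  762.60170462]
```

View pics/s1.png

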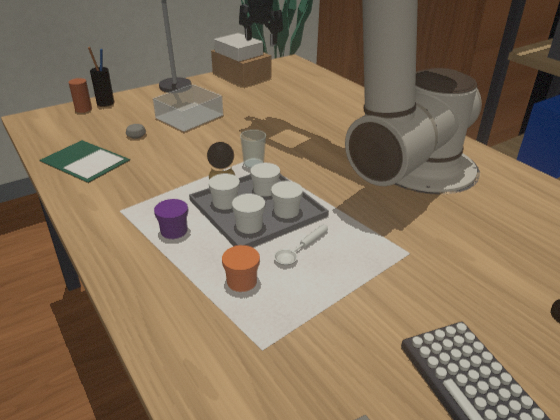

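View pics/both.png

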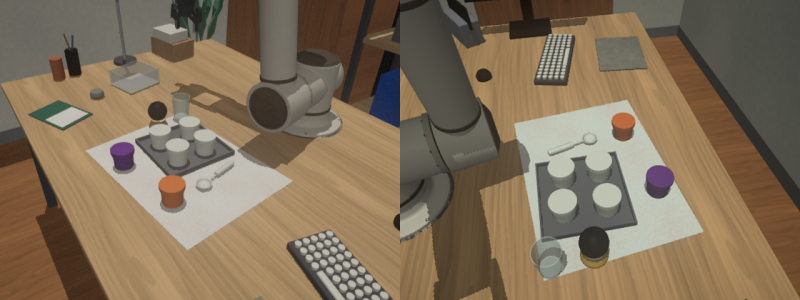

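The scene view shows four white lidded tubs in the tray, at about (224,185), (265,173), (249,206) and (287,191). The ball is at (221,157), the beaker at (253,148) and the spoon at (300,245). The purple (172,217) and orange (241,267) tubs are decoys standing outside the tray. Next I'll measure the lid tops from depth.

```bash
python3 - <<'E'
from h import *
from scipy.spatial.transform import Rotation as Ro
for n in('scene','side'):
    f=dict(np.load(n+'.npz')); h,w=f['range_z'].shape
    F=h/2/np.tan(np.radians(float(f['vfov']))/2); v,u=np.mgrid[:h,:w]; d=f['range_z']
    P=(np.stack([(u-f['cx'])/F*d,(v-f['cy'])/F*d,d],-1)-f['t'])@f['R']
    m=((P[...,2]>56)&(P[...,2]<80)&(d>0)&(P[...,0]>300)&(P[...,0]<800)&(abs(P[...,1])<400)).astype('uint8')
    k,l,s,c=cv2.connectedComponentsWithStats(m)
    for i in range(1,k):
        if s[i,4]<80: continue
        q=P[l==i]; zt=np.percentile(q[:,2],60); t=q[abs(q[:,2]-zt)<2.5]
        (x,y),r=cv2.minEnclosingCircle(t[:,:2].astype('float32'))
        print(n,c[i].round(),s[i,4],'mean',t.mean(0).round(1),'circ',round(x,1),round(y,1),round(r,1),f['frame'][l==i].mean(0).round())
print(Ro.from_rotvec(arm.get_state()['eef_rot']).as_matrix().round(3))
f=dict(np.load('side.npz'))
cv2.imwrite('pics/sidecrop.png',cv2.resize(f['frame'][120:400,140:420,::-1],(600,600),interpolation=cv2.INTER_CUBIC))
E
```

```text
scene [253. 136.] 144 mean [ 388.7 -294.2   71.8] circ 393.8 -287.8 28.0 [120. 112.  96.]
scene [253. 146.] 184 mean [ 418.3 -248.9   70.6] circ 408.1 -264.1 33.0 [125. 121. 106.]
scene [220. 158.] 244 mean [ 524.3 -236.4   72.3] circ 515.2 -254.4 34.2 [57. 49. 41.]
scene [265. 171.] 410 mean [ 454.2 -130.3   62.7] circ 454.1 -131.6 40.1 [178. 176. 165.]
scene [224. 183.] 490 mean [ 570.1 -135.    64.8] circ 568.8 -136.8 39.9 [175. 173. 162.]
scene [287. 191.] 538 mean [462.  -21.1  66.7] circ 461.7 -22.9 40.3 [174. 172. 161.]
scene [248. 205.] 622 mean [569.6 -18.7  68.9] circ 567.3 -19.9 39.4 [174. 172. 161.]
scene [171. 210.] 603 mean [ 724.  -101.1   64.6] circ 721.9 -102.5 39.5 [102.  63. 115.]
scene [240. 259.] 852 mean [677.3 132.6  64.9] circ 677.0 131.5 39.4 [178. 108.  67.]
side [313. 170.] 699 mean [675.1 128.4  67.7] circ 675.2 129.2 38.8 [177. 104.  66.]
side [278. 226.] 975 mean [566.5 -23.5  72.1] circ 566.0 -22.2 38.9 [182. 186. 170.]
side [226. 235.] 1015 mean [459.8 -25.5  70.2] circ 459.9 -24.5 38.4 [181. 185. 169.]
side [364. 248.] 1073 mean [ 721.2 -105.3   67.6] circ 721.2 -104.2 38.3 [ 99.  69. 113.]
side [290. 274.] 1217 mean [ 567.6 -139.6   68. ] circ 568.6 -138.3 38.7 [181. 185. 170.]
side [228. 282.] 1241 mean [ 451.7 -134.8   66.1] circ 452.0 -133.8 38.2 [182. 186. 170.]
side [272. 352.] 309 mean [ 509.7 -285.7   75.1] circ 511.9 -264.0 34.3 [52. 49. 43.]
side [202. 345.] 346 mean [ 398.2 -250.4   70.4] circ 402.8 -270.7 31.3 [130. 132. 119.]
side [211. 373.] 189 mean [ 409.7 -300.2   70.7] circ 405.9 -285.5 31.6 [125. 131. 120.]
[[-0.     0.374 -0.927]
 [ 0.001 -0.927 -0.374]
 [-1.    -0.001 -0.   ]]
```

View pics/sidecrop.png

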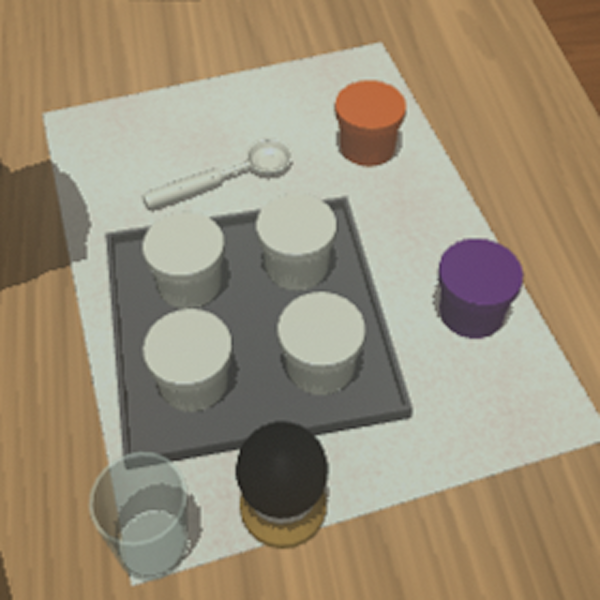

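The measured lid tops at world (x,y) are:

| Lid | x, y (mm) | Expected top z (mm) |
|---|---|---|
| a | 453, -133 | 65 |
| b | 568, -138 | 67 |
| c | 461, -24 | 69 |
| d | 566, -21 | 71 |

The height order and roughly 112 mm spacing match the description. I'll press 31 mm off each middle along tool z with the jaws shut, so the 22 mm pad's inner edge lands about 20 mm from the middle.

```bash
cat > g.py <<'E'
import sys
from h import *
from scipy.spatial.transform import Rotation as Ro
L=dict(a=(453,-133,65),b=(568.3,-137.5,67),c=(460.7,-23.7,69),d=(566.5,-21,71))
s=arm.get_state(); R=Ro.from_rotvec(s['eef_rot']).as_matrix()
for k,(x,y,z) in L.items():
    for o in(31,0,-31):
        T=np.array([x,y,z+14+16])+o*np.array([R[0,2],R[1,2],0])
        print(k,o,T.round(1),'shift',(R.T@(T-s['ee_pos'])).round(1))
print(s['t'],s['ee_pos'].round(2),s['wrist_force'].round(2))
E
python3 g.py
```

```text
a 31 [ 424.3 -144.6   95. ] shift [ 150.1 -281.7 -339.2]
a 0 [ 453. -133.   95.] shift [ 150.1 -281.7 -370.2]
a -31 [ 481.7 -121.4   95. ] shift [ 150.1 -281.7 -401.2]
b 31 [ 539.6 -149.1   97. ] shift [ 148.1 -234.4 -444.5]
b 0 [ 568.3 -137.5   97. ] shift [ 148.1 -234.4 -475.5]
b -31 [ 597.  -125.9   97. ] shift [ 148.1 -234.4 -506.5]
c 31 [432.  -35.3  99. ] shift [ 146.2 -380.2 -387.3]
c 0 [460.7 -23.7  99. ] shift [ 146.2 -380.2 -418.3]
c -31 [489.4 -12.1  99. ] shift [ 146.2 -380.2 -449.3]
d 31 [537.8 -32.6 101. ] shift [ 144.2 -343.1 -486.4]
d 0 [566.5 -21.  101. ] shift [ 144.2 -343.1 -517.4]
d -31 [595.2  -9.4 101. ] shift [ 144.2 -343.1 -548.4]
0.1 [ 215.22 -532.99  244.77] [ 0.1  -0.05 -1.17]
```

Request:
{"api": "move_arm", "payload": {
  "motion": [
    [45,-282,-339,0,0,0,-1],
    [45,-282,-339,0,0,0,-1],
    [45,-282,-339,0,0,0,-1],
    [45,-282,-339,0,0,0,-1],
    [45,-282,-339,0,0,0,-1],
    [45,-282,-339,0,0,0,-1],
    [45,-282,-339,0,0,0,-1],
    [45,-282,-339,0,0,0,-1],
    [45,-282,-339,0,0,0,-1],
    [45,-282,-339,0,0,0,-1],
    [45,-282,-339,0,0,0,-1],
    [45,-282,-339,0,0,0,-1],
    [45,-282,-339,0,0,0,-1],
    [45,-282,-339,0,0,0,-1],
    [80,-282,-339,0,0,0,-1],
    [115,-282,-339,0,0,0,-1],
    [140,-282,-339,0,0,0,-1],
    [150,-282,-339,0,0,0,-1],
    [150,-282,-339,0,0,0,-1],
    [150,-282,-339,0,0,0,-1]
  ]
}}

```text
t: 1.77
ee_pos: [424.1, -145.6, 96.2]
eef_rot: [2.012, 0.39, -2.012]
wrist_force: [-1.1, -0.3, -0.2]
grip_width: 0.3
```

```bash
python3 - <<'E'
from h import *
s=arm.get_state(); print(s['t'],s['ee_pos'].round(2),s['wrist_force'].round(2),s['grip_width'])
a=grab('wrist'); b=grab('side')
cv2.imwrite('pics/w1.png',cv2.resize(np.hstack([a['frame'],b['frame']])[...,::-1],(800,300),interpolation=cv2.INTER_AREA))
E
```

```text
1.7667 [ 424.13 -145.56   96.21] [-1.1  -0.31 -0.18] 0.31221831640479353
```

View pics/w1.png

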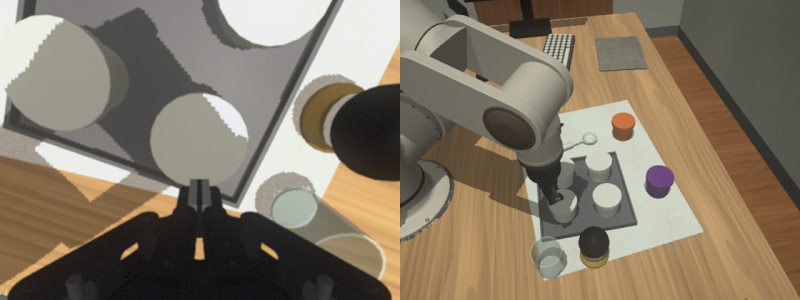

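The wrist view shows the shut fingertips at (198,182), over the near edge of lid a's disc at (198,140). They are centred on its axis, so I'll descend gently.

Request:
{"api": "move_arm", "payload": {
  "motion": [
    [6,0,0,0,0,0,-1],
    [12,0,0,0,0,0,-1],
    [15,0,0,0,0,0,-1],
    [16,0,0,0,0,0,-1],
    [16,0,0,0,0,0,-1],
    [16,0,0,0,0,0,-1]
  ]
}}

```text
t: 2.37
ee_pos: [424.1, -144.7, 79.3]
eef_rot: [2.011, 0.391, -2.011]
wrist_force: [1.0, -0.7, 0.5]
grip_width: -0.2
```

Request:
{"api": "move_arm", "payload": {
  "motion": [
    [0.5,0,0,0,0,0,-1],
    [1,0,0,0,0,0,-1],
    [1,0,0,0,0,0,-1],
    [1,0,0,0,0,0,-1]
  ]
}}

```text
t: 2.7
ee_pos: [424.1, -144.7, 78.4]
eef_rot: [2.011, 0.391, -2.011]
wrist_force: [0.1, -0.3, 0.8]
grip_width: -0.0
```

Request:
{"api": "move_arm", "payload": {
  "motion": [
    [0.3,0,0,0,0,0,-1],
    [0.6,0,0,0,0,0,-1],
    [0.6,0,0,0,0,0,-1]
  ]
}}

```text
t: 2.95
ee_pos: [424.1, -144.7, 77.7]
eef_rot: [2.011, 0.391, -2.011]
wrist_force: [0.9, 0.4, 1.2]
grip_width: -0.2
```

Request:
{"api": "move_arm", "payload": {
  "motion": [
    [0.3,0,0,0,0,0,-1],
    [0.6,0,0,0,0,0,-1],
    [0.6,0,0,0,0,0,-1]
  ]
}}

```text
t: 3.2
ee_pos: [424.1, -144.7, 77.1]
eef_rot: [2.011, 0.391, -2.011]
wrist_force: [1.9, 0.8, 2.7]
grip_width: 0.1
```

Request:
{"api": "move_arm", "payload": {
  "motion": [
    [0.3,0,0,0,0,0,-1],
    [0.6,0,0,0,0,0,-1],
    [0.6,0,0,0,0,0,-1]
  ]
}}

```text
t: 3.45
ee_pos: [424.1, -144.7, 76.5]
eef_rot: [2.011, 0.391, -2.011]
wrist_force: [1.5, 1.0, 2.0]
grip_width: -0.1
```

Request:
{"api": "move_arm", "payload": {
  "motion": [
    [0.2,0,0,0,0,0,-1],
    [0.5,0,0,0,0,0,-1],
    [0.5,0,0,0,0,0,-1]
  ]
}}

```text
t: 3.7
ee_pos: [424.1, -144.7, 76.0]
eef_rot: [2.011, 0.391, -2.011]
wrist_force: [2.2, 1.2, 3.6]
grip_width: -0.0
```

Request:
{"api": "move_arm", "payload": {
  "motion": [
    [0.2,0,0,0,0,0,-1],
    [0.5,0,0,0,0,0,-1],
    [0.5,0,0,0,0,0,-1]
  ]
}}

```text
t: 3.95
ee_pos: [424.1, -144.7, 75.5]
eef_rot: [2.011, 0.391, -2.011]
wrist_force: [1.2, 0.7, 2.9]
grip_width: 0.1
```

```bash
python3 - <<'E'
from h import *
b=grab('side');a=grab('wrist')
def tile(n,c):
    g=dict(np.load(n)) ; return g
cv2.imwrite('pics/w2.png',np.hstack([cv2.resize(a['frame'][100:310,140:420],(533,400)),cv2.resize(b['frame'][240:340,190:256],(264,400))])[...,::-1])
# plane fit of lid a top in wrist
f=a;h,w=f['range_z'].shape;F=h/2/np.tan(np.radians(float(f['vfov']))/2);v,u=np.mgrid[:h,:w];d=f['range_z']
for nm,f in(('w',a),('s',b)):
    F=h/2/np.tan(np.radians(float(f['vfov']))/2);d=f['range_z']
    P=(np.stack([(u-f['cx'])/F*d,(v-f['cy'])/F*d,d],-1)-f['t'])@f['R']
    for k,(x,y) in dict(a=(453,-133),b=(568.3,-137.5),c=(460.7,-23.7),d=(566.5,-21)).items():
        m=(np.hypot(P[...,0]-x,P[...,1]-y)<32)&(P[...,2]>50)&(P[...,2]<80)&(d>0)&((P[...,0]-x)*.927+(P[...,1]-y)*.374>-12)
        if m.sum()<100: continue
        q=P[m]; A=np.c_[q[:,:2]-(x,y),np.ones(len(q))]; c=np.linalg.lstsq(A,q[:,2],rcond=None)[0]
        print(nm,k,m.sum(),c.round(4))
E
```

```text
w a 9967 [1.35400e-01 5.34000e-02 6.76231e+01]
w c 11628 [-4.00000e-04 -2.00000e-04  7.14815e+01]
s a 487 [1.33700e-01 5.24000e-02 6.62641e+01]
s b 565 [7.00000e-04 2.70000e-03 6.80105e+01]
s c 281 [ 1.32000e-02 -1.49000e-02  6.98735e+01]
s d 439 [-5.10000e-03 -1.40000e-03  7.20683e+01]
```

Lid a is the loose one. The depth plane fit shows it tilted 0.145 rad under about 3 N, while the other three lids are level. I'll release it, move over its middle and press.

Request:
{"api": "move_arm", "payload": {
  "motion": [
    [-5,0,0,0,0,0,-1],
    [-10,0,0,0,0,0,-1],
    [-10,0,-15,0,0,0,-1],
    [-10,0,-31,0,0,0,-1],
    [-10,0,-31,0,0,0,-1],
    [-6,0,-31,0,0,0,-1],
    [-4,0,-31,0,0,0,-1],
    [-4,0,-31,0,0,0,-1],
    [-4,0,-31,0,0,0,-1]
  ]
}}

```text
t: 4.8
ee_pos: [452.3, -133.2, 79.4]
eef_rot: [2.011, 0.391, -2.012]
wrist_force: [1.1, -0.4, 0.2]
grip_width: 0.2
```

Request:
{"api": "move_arm", "payload": {
  "motion": [
    [0.5,0,0,0,0,0,-1],
    [1,0,0,0,0,0,-1],
    [1.5,0,0,0,0,0,-1],
    [2,0,0,0,0,0,-1],
    [2,0,0,0,0,0,-1]
  ]
}}

```text
t: 5.22
ee_pos: [452.6, -133.3, 77.9]
eef_rot: [2.011, 0.39, -2.011]
wrist_force: [-3.8, 0.2, 9.5]
grip_width: 0.0
```

Request:
{"api": "move_arm", "payload": {
  "motion": [
    [0.5,0,0,0,0,0,-1],
    [1,0,0,0,0,0,-1],
    [1.5,0,0,0,0,0,-1],
    [1.5,0,0,0,0,0,-1]
  ]
}}

```text
t: 5.55
ee_pos: [452.6, -133.3, 76.5]
eef_rot: [2.011, 0.39, -2.011]
wrist_force: [-4.9, 1.4, 8.9]
grip_width: -0.2
```

Force is holding steady near 10 N while the lid slides. I'll continue towards the stop, expected near TCP z 73.5.

Request:
{"api": "move_arm", "payload": {
  "motion": [
    [0.5,0,0,0,0,0,-1],
    [1,0,0,0,0,0,-1],
    [1.5,0,0,0,0,0,-1],
    [2,0,0,0,0,0,-1],
    [2,0,0,0,0,0,-1]
  ]
}}

```text
t: 5.97
ee_pos: [452.6, -133.3, 74.5]
eef_rot: [2.011, 0.39, -2.011]
wrist_force: [-4.8, 0.1, 8.4]
grip_width: -0.2
```

Request:
{"api": "move_arm", "payload": {
  "motion": [
    [0.4,0,0,0,0,0,-1],
    [0.8,0,0,0,0,0,-1],
    [0.8,0,0,0,0,0,-1]
  ]
}}

```text
t: 6.22
ee_pos: [452.6, -133.3, 73.9]
eef_rot: [2.011, 0.39, -2.011]
wrist_force: [-5.4, 1.4, 11.7]
grip_width: 0.2
```

Request:
{"api": "move_arm", "payload": {
  "motion": [
    [0.3,0,0,0,0,0,-1],
    [0.5,0,0,0,0,0,-1],
    [0.5,0,0,0,0,0,-1]
  ]
}}

```text
t: 6.47
ee_pos: [452.6, -133.4, 73.8]
eef_rot: [2.011, 0.39, -2.011]
wrist_force: [-8.6, 1.8, 19.7]
grip_width: -0.2
```

Request:
{"api": "move_arm", "payload": {
  "motion": [
    [0.3,0,0,0,0,0,-1],
    [0.5,0,0,0,0,0,-1],
    [0.5,0,0,0,0,0,-1]
  ]
}}

```text
t: 6.72
ee_pos: [452.7, -133.4, 73.7]
eef_rot: [2.011, 0.39, -2.011]
wrist_force: [-12.6, 2.9, 29.3]
grip_width: 0.1
```

That is the hard stop: force rose to 29 N with no further travel. I'll lift clear and check.

Request:
{"api": "move_arm", "payload": {
  "motion": [
    [-3,0,0,0,0,0,-1],
    [-10,0,0,0,0,0,-1],
    [-30,0,0,0,0,0,-1],
    [-60,0,0,0,0,0,-1],
    [-90,0,0,0,0,0,-1],
    [-120,0,0,0,0,0,-1],
    [-120,0,80,0,0,0,-1],
    [-120,0,80,0,0,0,-1],
    [-120,0,80,0,0,0,-1],
    [-120,0,80,0,0,0,-1],
    [-120,0,80,0,0,0,-1],
    [-120,0,80,0,0,0,-1]
  ]
}}

```text
t: 7.72
ee_pos: [379.1, -162.9, 192.3]
eef_rot: [2.011, 0.391, -2.011]
wrist_force: [0.5, 1.0, 0.2]
grip_width: 0.2
```

```bash
python3 - <<'E'
from h import *
b=grab('side');a=grab('wrist');sc=grab('scene')
cv2.imwrite('pics/w3.png',cv2.resize(np.hstack([a['frame'],b['frame']]),(800,300),interpolation=cv2.INTER_AREA)[...,::-1])
h,w=420,560;v,u=np.mgrid[:h,:w]
for nm,f in(('w',a),('s',b),('sc',sc)):
    F=h/2/np.tan(np.radians(float(f['vfov']))/2);d=f['range_z']
    P=(np.stack([(u-f['cx'])/F*d,(v-f['cy'])/F*d,d],-1)-f['t'])@f['R']
    for k,(x,y) in dict(a=(453,-133),b=(568.3,-137.5),c=(460.7,-23.7),d=(566.5,-21)).items():
        m=(np.hypot(P[...,0]-x,P[...,1]-y)<32)&(P[...,2]>50)&(P[...,2]<80)&(d>0)
        if m.sum()<100: continue
        q=P[m]; A=np.c_[q[:,:2]-(x,y),np.ones(len(q))]; c=np.linalg.lstsq(A,q[:,2],rcond=None)[0]
        print(nm,k,m.sum(),c.round(3))
s=arm.get_state();print(s['t'],s['ee_pos'],s['wrist_force'])
E
```

```text
w a 5098 [-1.0000e-03  1.0000e-03  6.2353e+01]
w c 6172 [-0.0000e+00  1.0000e-03  7.1522e+01]
s a 810 [0.0000e+00 5.0000e-03 6.1132e+01]
s b 785 [1.0000e-03 3.0000e-03 6.8063e+01]
s c 627 [ 1.0000e-03 -2.0000e-03  7.0282e+01]
s d 606 [-2.000e-03  1.000e-03  7.217e+01]
sc a 245 [ 9.0000e-03 -3.0000e-03  5.7738e+01]
sc b 290 [-1.0000e-03 -1.0000e-03  6.4818e+01]
sc c 303 [-1.0000e-02  3.0000e-03  6.6746e+01]
sc d 345 [-8.0000e-03 -1.8000e-02  6.8748e+01]
7.8667 [ 379.06171389 -162.74873424  191.99255721] [0.23301735 0.13319724 0.41669199]
```

View pics/w3.png

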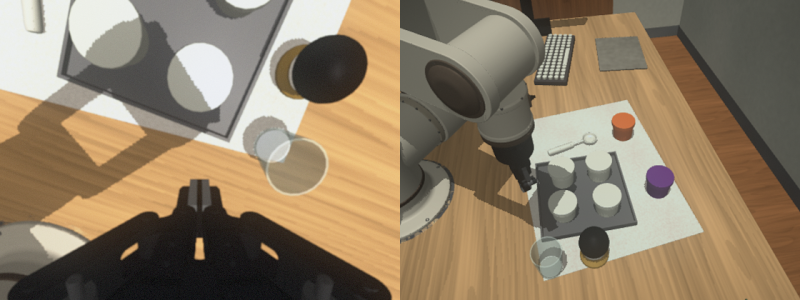

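Lid a is level and 5 mm lower: side view 66.1 → 61.1, scene 62.7 → 57.7. The other lids are unchanged. In the pictures the ball, beaker and spoon stand where they were, and the gripper is clear.

```bash
python3 -c "
from plant import arm; print(arm.job_done())"
```

```text
the job is handed in; nothing more can be done
None
```

The loose lid was lid_a, and it is now pressed fully home and level; I handed the job in at about 8 s of the 45 s allowed. It was the first one I tested, so I never touched the other three lids.

- **Finding it:** a press of about 3 N near its edge tipped it 0.145 rad in the depth images, while the others stayed level.
- **Pressing it home:** pressed in the middle, it slid at about 9–12 N to a hard stop. The last check against the stop reached about 29 N downward, and I then lifted clear.
- **Last checks:** lid_a reads 5.0 mm lower than at the start in both fixed cameras, and level to within 0.01 rad. The other lids did not change height. The ball, beaker and spoon look unmoved in the pictures, and the gripper touches nothing.
- **Disagreements:** the cameras differ by 3–5 mm in absolute height, a little more than the stated 2 mm calibration, so I relied on each camera's own before-and-after change. I did not press the edge again after seating; the evidence is the hard stop, the 5 mm drop and the level surface.

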